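# Make up two microscope lens kits

## Task

Make up two lens kits from the parts on the grey mat: the white-ringed objective, the filter cube with the red window and the amber oil bottle go in the purple tray, and the yellow-ringed objective and the filter cube with the green window go in the white tray. Stand every part upright, down in the recess made for it (objective in the large round one, cube squarely in the square one, bottle in the small round one), and never tip one over. Leave the spare blue-ringed objective, the well plate and the stack of dishes where they are.

Things in the scene. Friction and masses are not known exactly. Their poses are not given: they have to be found in the camera images.
- white_objective_mid (a point): Microscope objective (oil type) standing lens up on the grey mat: satin grey barrel 34 mm across from 6 to 42 mm above its foot, brass foot 28 mm across and 6 mm high, sloping white ring at 42 to 51 mm, tapering black nose under 19 mm across to 60 mm. 60 mm tall, about 160 g. Point on its axis half-way up, 30 mm above its foot; z up
- yellow_objective_mid (a point): Microscope objective (low power) standing lens up on the grey mat: satin grey barrel 34 mm across from 6 to 42 mm above its foot, brass foot 28 mm across and 6 mm high, sloping yellow ring at 42 to 51 mm, tapering black nose under 19 mm across to 60 mm. 60 mm tall, about 160 g. Point on its axis half-way up, 30 mm above its foot; z up
- blue_objective_mid (a point): Microscope objective (the spare, stays there) standing lens up on the grey mat: satin grey barrel 34 mm across from 6 to 42 mm above its foot, brass foot 28 mm across and 6 mm high, sloping blue ring at 42 to 51 mm, tapering black nose under 19 mm across to 60 mm. 60 mm tall, about 160 g. Point on its axis half-way up, 30 mm above its foot; z up
- red_cube_mid (a point): Black filter cube 38 x 38 mm, 48 mm tall, about 110 g, round red window 30 mm across on top; stands on the grey mat (4 mm thick). Point at its centre, 24 mm above its foot; z up, x and y square to its sides. At the start its yaw is within 0.55 rad of world x
- green_cube_mid (a point): Black filter cube 38 x 38 mm, 48 mm tall, about 110 g, round green window 30 mm across on top; stands on the grey mat (4 mm thick). Point at its centre, 24 mm above its foot; z up, x and y square to its sides. At the start its yaw is within 0.55 rad of world x
- oil_bottle_mid (a point): closed bottle of immersion oil on the grey stock mat: amber body 24 mm in diameter and 40 mm tall with a pale label band, sloping shoulder, black screw cap 17 mm in diameter up to 60 mm. About 40 g. This point is on its axis half-way up, 30 mm above its foot; z up. On the mat (4 mm thick, yaw within 0.3 rad): two rows, 90 mm apart along x, of three parts 66 mm apart along y
- purple_tray: purple kit tray, fixed, 84 (x) by 192 (y) mm, 9 mm thick, 18 mm high lips at the y ends. Origin under its middle, on the bench; yaw within 0.3 rad. Recesses 5 mm deep (floor 4 mm above the bench) at tray x = 0: square, 54 x 54 mm (for a cube) at y = +54 mm; large round, 50 mm wide (objective) at y = -6 mm; small round, 41 mm wide (bottle) at y = -60 mm. Long sides open
- white_tray: white kit tray, fixed, 84 (x) by 192 (y) mm, 9 mm thick, 18 mm high lips at the y ends. Origin under its middle, on the bench; yaw within 0.3 rad. Recesses 5 mm deep (floor 4 mm above the bench) at tray x = 0: square, 54 x 54 mm (for a cube) at y = +54 mm; large round, 50 mm wide (objective) at y = -6 mm; small round, 41 mm wide (bottle) at y = -60 mm. Long sides open
- well_plate: bystander: clear six-well culture plate with pink wells, 86 x 128 mm and 22 mm tall, loose on the bench beyond the work; origin at the middle of its underside
- dish_stack: bystander: stack of three closed round culture dishes, 57 mm in diameter and 48 mm tall, loose on the bench beyond the work; origin at the middle of its underside

How it is judged (in metres and radians):
At the end, for the whole second after the job is handed in: Each of the five parts stands at rest on the floor of its own recess in its own tray (height 3 mm, tilt 0.08 rad, centre within 12 mm along each tray axis, objectives 13; cubes within 0.3 rad of square); blue objective upright, it, the plate and the dishes within 20 mm of their start (x of white_objective_mid in the frame of purple_tray between -0.013 and 0.013 m and y of white_objective_mid in the frame of purple_tray between -0.019 and 0.007 m and z of white_objective_mid in the frame of purple_tray between 0.031 and 0.037 m and angle between each of white_objective_mid, red_cube_mid, oil_bottle_mid, yellow_objective_mid, green_cube_mid, blue_objective_mid's own z axis and vertical below 0.08 rad and linear speed of each of white_objective, red_cube, oil_bottle, yellow_objective, green_cube below 0.02 m/s and x of red_cube_mid in the frame of purple_tray between -0.012 and 0.012 m and y of red_cube_mid in the frame of purple_tray between 0.042 and 0.066 m and z of red_cube_mid in the frame of purple_tray between 0.025 and 0.031 m and (angle between the x axis of red_cube_mid and the x axis of purple_tray, either way round below 0.3 rad or angle between the x axis of red_cube_mid and the y axis of purple_tray, either way round below 0.3 rad) and x of oil_bottle_mid in the frame of purple_tray between -0.012 and 0.012 m and y of oil_bottle_mid in the frame of purple_tray between -0.072 and -0.048 m and z of oil_bottle_mid in the frame of purple_tray between 0.031 and 0.037 m and x of yellow_objective_mid in the frame of white_tray between -0.013 and 0.013 m and y of yellow_objective_mid in the frame of white_tray between -0.019 and 0.007 m and z of yellow_objective_mid in the frame of white_tray between 0.031 and 0.037 m and x of green_cube_mid in the frame of white_tray between -0.012 and 0.012 m and y of green_cube_mid in the frame of white_tray between 0.042 and 0.066 m and z of green_cube_mid in the frame of white_tray between 0.025 and 0.031 m and (angle between the x axis of green_cube_mid and the x axis of white_tray, either way round below 0.3 rad or angle between the x axis of green_cube_mid and the y axis of white_tray, either way round below 0.3 rad) and distance of each of blue_objective_mid, well_plate, dish_stack from where it was at the start of the episode below 0.02 m); the robot touches nothing.
It fails at once if a part was tipped over (leaned more than 0.6 rad) (angle between any of yellow_objective_mid, white_objective_mid, blue_objective_mid, red_cube_mid, green_cube_mid, oil_bottle_mid's own z axis and vertical above 0.6 rad).
It fails at once if the spare blue-ringed objective was moved more than 20 mm (distance of blue_objective_mid from where it was at the start of the episode above 0.02 m).
It fails at once if the well plate or the dish stack was moved more than 20 mm (distance of any of well_plate, dish_stack from where it was at the start of the episode above 0.02 m).
It also fails if it takes over 128 s, if anything falls off the work surface, if the arm or the gripper's body presses on something with over 40 N, if the wrist force passes 120 N, or if a joint passes its speed limit or range.

## Robot

A 6-joint arm with a two-finger parallel gripper is mounted at the origin on the work surface. World frame = base frame: x ahead of the robot, y to its left, z up, the work surface at z = 0. Lengths are in m, angles in degrees, forces in N, time in s.
With the tool pointing down it reaches from about 0.3 to 1 m from the base axis. Payload 5.1 kg.
Tool frame: the origin (TCP) lies midway between the tips of the shut fingers; the grasp point (between the pads) lies 19 mm behind it; z points along the fingers, y is the line along which they close (so a half turn about z gives the same grasp; the last joint's range is limited). The gripper opens to 95 mm and grips with 3 to 60 N. Pads are 20 mm wide; open, the fingers measure 119 mm over their backs; the gripper's body (75 mm by 180 mm) begins 59 mm behind the grasp point.
Start: joints at [-77.384, 7.093, 94.555, -0, 78.352, -4.733], TCP at [0.194, -0.62, 0.175] pointing down, gripper open.
Joint ranges: [-149.61, 149.61], [-58.7, 133.49], [1.44, 155.28], [-77.14, 257.14], [18.33, 153.61], [-166.67, 166.67]. Speed limits (degrees/s): [147.25, 147.25, 180, 180, 180, 180].

## Interface

Orientations are given as [roll, pitch, yaw] about the fixed x, y, z axes, in that order (R = Rz(yaw) Ry(pitch) Rx(roll)).
In Python, from rig import get_state, capture, camera_params, job_done, spot_in, cut_out gives the robot as it stands.
- The arm moves only by the shell command python3 -m handwheel 'ROWS' [FORCE]. ROWS is a JSON object of lists of equal length, an entry for each row: "gripper": the gripper command: -1 is shut, 1 is fully open, values between are in proportion; "translation": the shift along the tool's x, y, z in m, a list of three; "turn": the turn about the tool's z in degrees. A call has 1 to 20 rows; each row is the pose to reach, as a shift and turn from the pose commanded when the call began, along the tool's axes at that moment; what a row does not reach only later rows make up. A row lasts 1/8 s, in which the tool goes at most 62.5 mm and 10.7 degrees, less where a joint would pass 70% of its speed; a pose out of reach is approached as far as the arm can. A call with a gripper value outside its range is refused whole. The fingers move at their own pace and stop on an object; FORCE is the grip in N (left out, the last holds). Time passes only in rows, so rows that repeat a pose let the fingers close. It gives the time, the measured TCP pose, the force, the opening and the grip force at its end, in the units of the state.
- get_state(): the state, without advancing time (a new reading comes with each control period).
- capture(name): name is "side" or "top"; returns the picture (400x640x3 uint8, red, green, blue); there is no depth.
- camera_params(name): a dict with "K" (3x3 intrinsics, pixels), "dist" ([k1, k2, p1, p2, k3] as OpenCV has them; the pictures are not rectified), "rvec" (rotation vector, rad) and "tvec" (3), from world to camera coordinates, as OpenCV has them. Camera axes: x right, y down, z forward; pixel columns grow to the right and rows downward; lengths in m; the calibration is good to about 2 mm. A picture is of the moment at which its call begins. camera_params takes no time and is no camera call.
- job_done(): hands the job in; it is judged then, once.
Trained networks look in the newest picture that a camera, given by its name, has taken for a name from the list of things; names that differ only in an ending like _2 or _b are one class to them, and where a whole thing is asked for, a point or a joint stands for the part that bears it (a point fixed in the world has none). Each returns a list of dicts, best first, with "conf" (0 to 1); they miss things now and then, are a little off and sometimes report something else, mostly with a low value. They report only what shows in the picture. A call takes as long as a camera call.
- spot_in(camera, target): "rect" ([left, top, right, bottom] as shares, 0 to 1, of the picture: columns of its width, rows of its height, round what is visible of it).
- cut_out(camera, target): "region" (400x640 bool, what is visible of it) and "rect" ([left, top, right, bottom] as shares, 0 to 1, of the picture: columns of its width, rows of its height, round what is visible of it).
The state is a dict: "clock": time; "joint_positions": joint angles; "joint_velocities": joint speeds; "effort": joint torques, N m; "position": TCP position; "orientation": TCP orientation; "force": force on the tool from outside, world axes, zero at the start; "moment": the same for the moment, N m; "grip_width": opening from 0.0 (shut) to 1.0 (fully open); "finger_force": force on a finger pad.
Only numpy, scipy, OpenCV 4.12 (cv2) and the standard library are available. Lean on these libraries where they do the work, as an engineer would, in place of code of your own. Each camera call takes 0.05 s, during which the arm holds its last target. There are 200 camera calls.

## Working session

There is one attempt and no reset: what is moved stays moved. The work goes in short steps, Python scripts to look and compute and a shell command to move; the robot and the scene stay as the last step left them, time stands still between calls to the robot, and variables do not carry over. Pictures are saved under pics/ and viewed, at most 14 in all, crops included, and the job is handed in when it is done.

```bash
ls; mkdir -p pics; python3 - <<'E'
from rig import *
import cv2
for c in("top","side"):
    im=capture(c); cv2.imwrite(f"pics/{c}0.png",im[:,:,::-1])
    p=camera_params(c); import numpy as np
    R=cv2.Rodrigues(np.array(p["rvec"]))[0]; print(c,p["K"],p["dist"],-R.T@np.array(p["tvec"]).ravel())
    for t in ["white_objective_mid","yellow_objective_mid","blue_objective_mid","red_cube_mid","green_cube_mid","oil_bottle_mid","purple_tray","white_tray","well_plate","dish_stack"]:
        print(t,[(round(d["conf"],2),np.round(np.array(d["rect"])*[640,400,640,400]).astype(int).tolist()) for d in spot_in(c,t)[:3]])
print(get_state())
E
```

```text
pics
top [[491.81798541   0.         314.98285218]
 [  0.         491.81798541 194.38701332]
 [  0.           0.           1.        ]] [0.03340669 0.         0.         0.         0.        ] [ 0.35429017 -0.00186228  1.22369837]
white_objective_mid [(0.75, [192, 248, 207, 265])]
yellow_objective_mid [(0.78, [165, 256, 185, 267])]
blue_objective_mid [(0.67, [154, 219, 174, 235])]
red_cube_mid [(0.82, [205, 207, 228, 222]), (0.31, [156, 218, 172, 237])]
green_cube_mid [(0.83, [183, 208, 201, 229])]
oil_bottle_mid []
purple_tray [(0.69, [158, 220, 173, 237])]
white_tray [(0.57, [383, 200, 466, 258])]
well_plate [(0.73, [271, 114, 325, 153]), (0.4, [163, 258, 184, 271])]
dish_stack [(0.98, [354, 127, 374, 152])]
side [[455.3744148    0.         316.85239671]
 [  0.         455.3744148  199.02759974]
 [  0.           0.           1.        ]] [0.0358178 0.        0.        0.        0.       ] [0.49237246 0.93697041 0.72726203]
white_objective_mid [(0.86, [358, 280, 373, 310]), (0.51, [316, 311, 334, 338])]
yellow_objective_mid [(0.78, [362, 308, 381, 338])]
blue_objective_mid [(0.7, [3
[... 325 characters left out ...]
0])]
{'clock': 1.1, 'joint_positions': array([-7.73837907e+01,  7.09451809e+00,  9.45530880e+01,  3.12505542e-03,
        7.83531321e+01, -4.73196682e+00]), 'joint_velocities': array([ 0.08795666,  0.02843629,  0.00704051,  0.05854377, -0.06902665,
       -0.06253575]), 'effort': array([-5.28561941e-04, -4.17585719e+01, -3.60235727e+01,  7.75494450e-02,
        4.27163963e-02, -3.57287746e-06]), 'position': array([ 0.19381186, -0.62043291,  0.17486358]), 'orientation': array([-1.79999517e+02, -3.11116557e-03,  1.73475452e+01]), 'force': array([-0.07848816, -0.001544  ,  0.45255034]), 'moment': array([0.0419242 , 0.00400071, 0.00146968]), 'finger_force': 0.0, 'grip_width': 1.0021554134608883}
```

```bash
python3 - <<'E'
import cv2
a=cv2.imread("pics/top0.png")[170:310,120:320]; cv2.imwrite("pics/t1.png",cv2.resize(a,(800,560),interpolation=cv2.INTER_CUBIC))
E
```

```text
(no output)
```

View pics/top0.png

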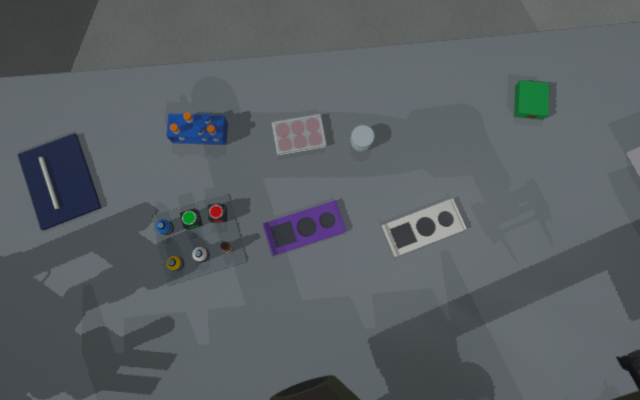

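View pics/t1.png

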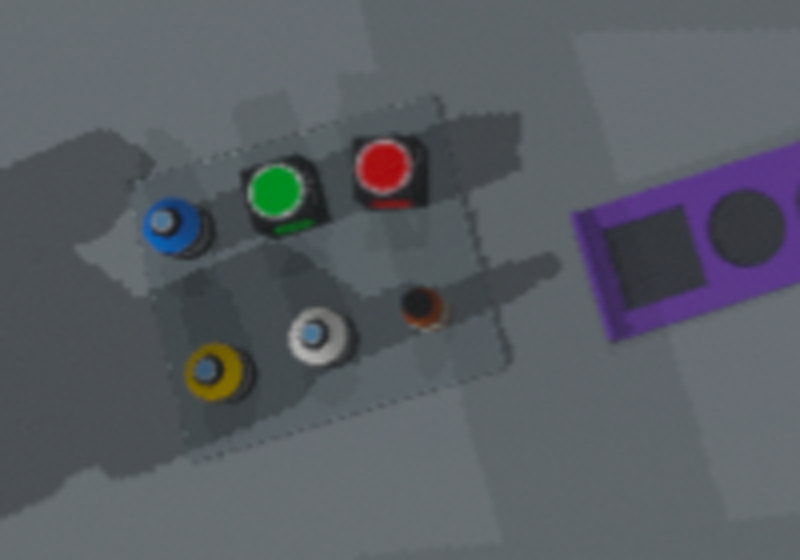

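View pics/side0.png

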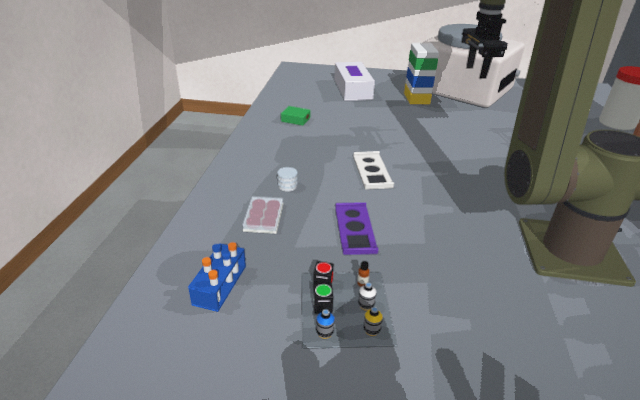

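The top view shows three parts in the back row: blue (163,227), green (190,217) and red (217,212). The front row has yellow (174,263), white (199,254) and the bottle (225,246). The purple tray is at (305,228) and the white tray at (425,227), both with the square recess at the left, which is +y. The side view confirms this layout, so next I work out positions.

```bash
cat > h.py <<'E'
import numpy as np, cv2
from rig import *
def ray(c,uv,z):
    p=camera_params(c);K=np.array(p["K"]);R=cv2.Rodrigues(np.array(p["rvec"]))[0];t=np.array(p["tvec"]).ravel()
    n=cv2.undistortPoints(np.float64(uv).reshape(-1,1,2),K,np.array(p["dist"])).reshape(-1,2)
    d=np.c_[n,np.ones(len(n))]@R; o=-R.T@t
    return (o+d*((z-o[2])/d[:,2])[:,None])[:,:2]
def proj(c,P):
    p=camera_params(c);return cv2.projectPoints(np.float64(P).reshape(-1,1,3),np.array(p["rvec"]),np.array(p["tvec"]),np.array(p["K"]),np.array(p["dist"]))[0].reshape(-1,2)
def go(x,y,z,yaw=None):
    s=get_state();p=s["position"];w=s["orientation"][2];a=np.radians(w)
    d=np.array([x,y,z])-p;tx=np.array([np.cos(a),np.sin(a)]);ty=np.array([np.sin(a),-np.cos(a)])
    print("clock",round(s["clock"],2),"pos",np.round(p,4),"yaw",round(w,2),"-> trans",np.round([d[:2]@tx,d[:2]@ty,-d[2]],4),"turn",None if yaw is None else round((w-yaw+180)%360-180,2))
E
cat > m.py <<'E'
from h import *
im=cv2.imread("pics/top0.png");hsv=cv2.cvtColor(im,cv2.COLOR_BGR2HSV).astype(int);H,S,V=[hsv[:,:,i] for i in range(3)]
def cen(m,box):
    mm=np.zeros(m.shape,np.uint8);l,t,r,b=box;mm[t:b,l:r]=m[t:b,l:r]
    n,L,st,c=cv2.connectedComponentsWithStats(mm);i=1+np.argmax(st[1:,4]);return c[i],st[i,4],(L==i)
for n,m,box,z in [("red",(S>150)&((H<8)|(H>172))&(V>130),(205,200,230,219),.052),("green",(S>150)&(abs(H-60)<15)&(V>90),(178,205,205,224),.052),
  ("blue",(S>120)&(abs(H-107)<12),(150,215,180,240),.0505),("yellow",(S>120)&(abs(H-25)<8),(160,250,186,273),.0505),("white",(S<60)&(V>120),(188,244,210,266),.0505)]:
    c,a,_=cen(m,box);print(n,c.round(1),a,ray("top",c,z)[0].round(4))
for n,uv in [("blue",(162,220)),("white",(312,333)),("yellow",(206,370)),("bottle",(420,303))]:
    print(n,"nose",ray("top",[(120+uv[0]/4,170+uv[1]/4)],.064)[0].round(4))
for n,b in [("purple",(262,198,350,258)),("white",(380,196,470,260))]:
    l,t,r,bb=b;m=np.zeros(V.shape,np.uint8);m[t:bb,l:r]=((V<75)&(S<90))[t:bb,l:r]
    nn,L,st,c=cv2.connectedComponentsWithStats(m);
    for i in range(1,nn):
        if st[i,4]>80: print(n,c[i].round(1),st[i],ray("top",c[i],.006)[0].round(4))
E
python3 m.py
python3 -c "
import cv2
a=cv2.imread('pics/top0.png')[190:265,255:475]; cv2.imwrite('pics/t2.png',cv2.resize(a,(800,273),interpolation=cv2.INTER_CUBIC))"
```

```text
red [215.4 211.1] 103 [0.5761 0.2227]
green [188.4 217.3] 108 [0.567  0.2879]
blue [162.8 226.1] 121 [0.5517 0.3501]
yellow [173.7 262.7] 121 [0.462  0.3271]
white [197.1 255.5] 72 [0.4737 0.2715]
blue nose [0.5525 0.3514]
white nose [0.4775 0.266 ]
yellow nose [0.4618 0.3283]
bottle nose [0.4892 0.2021]
purple [326.6 219.9] [320 213  15  15 167] [ 0.5371 -0.0441]
purple [306.1 226.5] [298 218  18  18 262] [0.525  0.0083]
purple [282.9 234. ] [271 222  25  25 408] [0.5117 0.0674]
white [445.1 218.6] [439 212  14  14 150] [ 0.5133 -0.3386]
white [425.3 226.4] [417 218  18  18 249] [ 0.4984 -0.287 ]
white [402.8 234.9] [391 223  25  25 384] [ 0.4822 -0.2288]
```

View pics/t2.png

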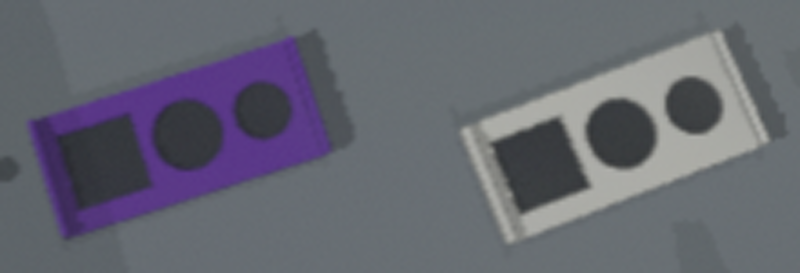

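Crop: the recesses are clear, at purple (283,234), (306,226) and (327,220), and at white (403,235), (425,226) and (445,219). The measured spacing matches the tray geometry. I'll check the part positions against the side view.

```bash
python3 - <<'E'
from h import *
from scipy.optimize import least_squares
obs={"white":(.4757,.2665,.060,(358,280,373,310)),"yellow":(.4619,.3277,.06,(362,308,381,338)),"blue":(.552,.351,.06,(314,310,335,340)),"bottle":(.4892,.2021,.06,(359,263,370,288)),"red":(.5761,.2227,.048,(310,262,332,288))}
for n,(x,y,h,b) in obs.items():
    r=.012 if n=="bottle" else .017
    a=np.linspace(0,6.28,40)
    P=np.r_[np.c_[x+r*np.cos(a),y+r*np.sin(a),a*0+.006],np.c_[x+r*np.cos(a),y+r*np.sin(a),a*0+(.044 if h>.05 else .052)],np.c_[x+.007*np.cos(a),y+.007*np.sin(a),a*0+.004+h]]
    q=proj("side",P);print(n,np.round(np.r_[q.min(0),q.max(0)],1),b)
im=cv2.imread("pics/side0.png")[245:355,290:400];cv2.imwrite("pics/s1.png",cv2.resize(im,(600,600),interpolation=cv2.INTER_CUBIC))
go(.567,.288,.15,99)
E
```

```text
white [358.8 280.9 376.9 309.5] (358, 280, 373, 310)
yellow [363.3 304.4 382.6 334.4] (362, 308, 381, 338)
blue [316.5 307.2 334.7 337.5] (314, 310, 335, 340)
bottle [357.3 258.9 369.7 284.6] (359, 263, 370, 288)
red [314.8 261.3 331.1 287.8] (310, 262, 332, 288)
clock 1.1 pos [ 0.1938 -0.6204  0.1749] yaw 17.35 -> trans [ 0.6271 -0.7558  0.0249] turn -81.65
```

View pics/s1.png

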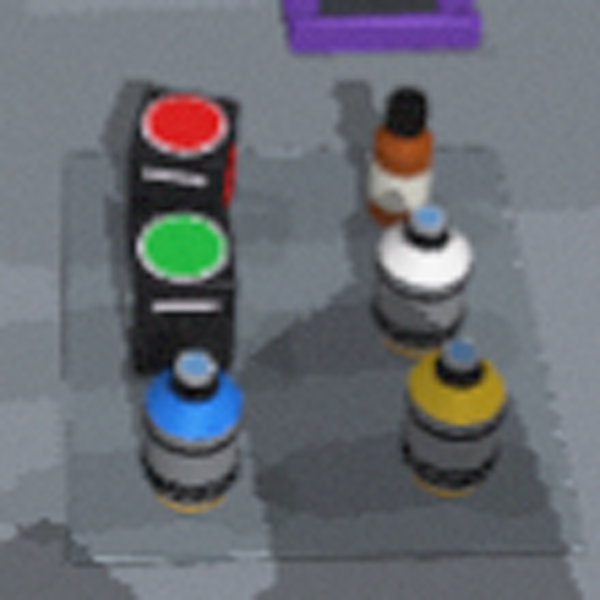

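```bash
python3 -m handwheel '{"gripper":[1,1,1,1,1,1,1,1,1,1,1,1,1,1,1,1,1,1,1,1],"translation":[[0.04,-0.05,0],[0.08,-0.1,0],[0.12,-0.145,0],[0.16,-0.19,0],[0.2,-0.24,0],[0.24,-0.29,0],[0.28,-0.34,0],[0.32,-0.385,0],[0.36,-0.43,0],[0.4,-0.48,0],[0.44,-0.53,0],[0.48,-0.58,0],[0.52,-0.625,0],[0.56,-0.67,0],[0.6,-0.72,0],[0.627,-0.757,0.015],[0.627,-0.757,0.015],[0.627,-0.757,0.015],[0.627,-0.757,0.015],[0.627,-0.757,0.015]],"turn":[-8,-16,-24,-32,-40,-48,-56,-64,-72,-80,-82,-82,-82,-82,-82,-82,-82,-82,-82,-82]}' 20; python3 -c "
from h import *
go(.567,.289,.014,99)
im=capture('side')[230:350,270:430];cv2.imwrite('pics/s2.png',cv2.resize(im[:,:,::-1],(800,600),interpolation=cv2.INTER_CUBIC))"
```

```text
clock: 3.6
position: [0.5668, 0.2881, 0.1608]
orientation: [179.9, -0.0, 99.3]
force: [0.9, 0.0, 0.0]
grip_width: 0.997
finger_force: 0.0
clock 3.6 pos [0.5668 0.2881 0.1608] yaw 99.27 -> trans [0.0008 0.0003 0.1468] turn 0.27
```

View pics/s2.png

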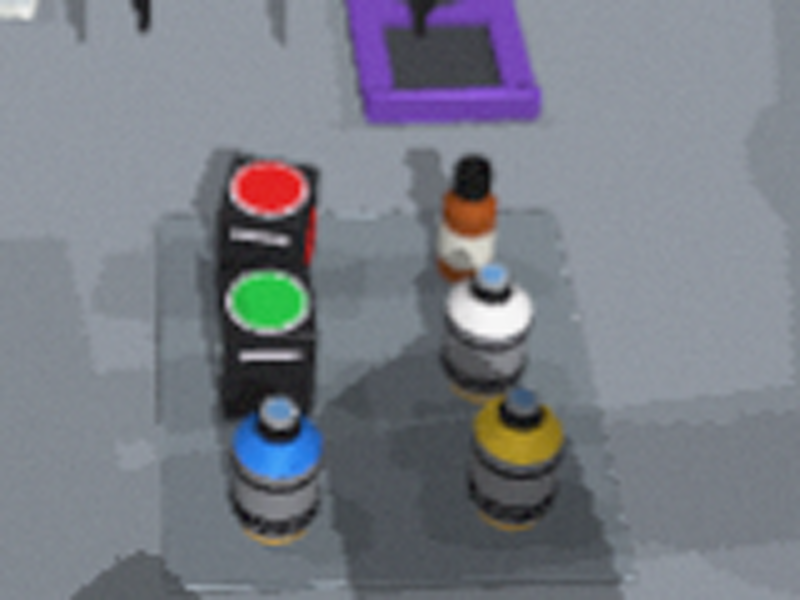

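Side crop: the parts are untouched, and the fingertips are at the top edge near crop x 138 and 420, centred on the back row. I'll descend part way and check alignment.

```bash
python3 -m handwheel '{"gripper":[1,1,1,1],"translation":[[0.001,0,0.04],[0.001,0,0.08],[0.001,0,0.085],[0.001,0,0.085]],"turn":[0,0,0,0]}'; python3 -c "
from h import *
go(.567,.289,.014,99)
im=capture('side')[230:350,270:430];cv2.imwrite('pics/s3.png',cv2.resize(im[:,:,::-1],(800,600),interpolation=cv2.INTER_CUBIC))
p=get_state()['position'];q=np.array([p+[.0535,0.008,0],p-[.0535,-0.008,0],p]);print((proj('side',q)-[270,230])*5)
print((proj('side',[[.567,.289,.052],[.576,.2235,.052]])-[270,230])*5)"
```

```text
clock: 4.15
position: [0.5669, 0.29, 0.0758]
orientation: [179.9, -0.0, 99.3]
force: [-0.2, 0.5, 0.1]
grip_width: 1.002
finger_force: 0.0
clock 4.15 pos [0.5669 0.29   0.0758] yaw 99.33 -> trans [-0.001  -0.      0.0618] turn 0.33
[[127.97356715 253.3844779 ]
 [396.38895558 288.34445522]
 [264.17446599 256.30146754]]
[[264.42979337 298.59219166]
 [265.78361381 184.9866757 ]]
```

View pics/s3.png

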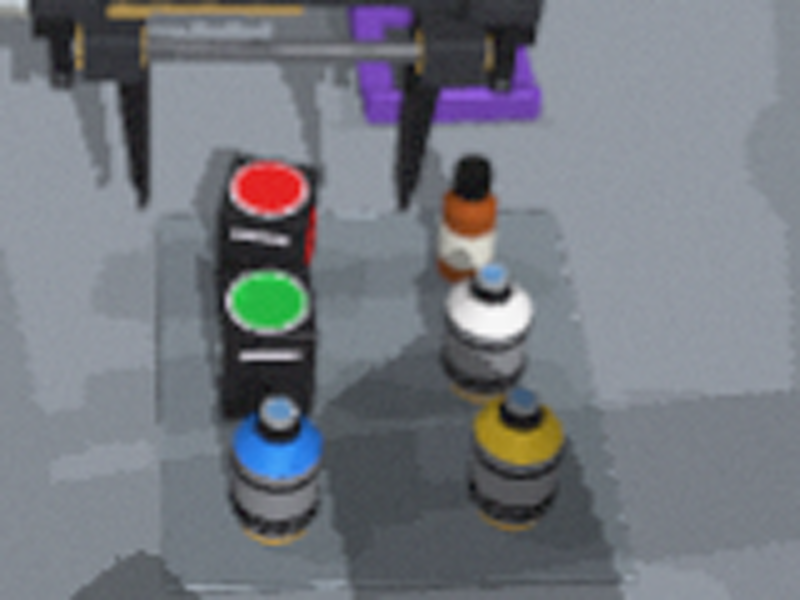

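The open fingertips show at crop (142,207) and (403,207), about 46 px above where I predicted. I'll shut the gripper here, well clear of the cube, to see where the TCP really is.

```bash
python3 -m handwheel '{"gripper":[-1,-1,-1,-1,-1,-1,-1,-1],"translation":[[0,0,0],[0,0,0],[0,0,0],[0,0,0],[0,0,0],[0,0,0],[0,0,0],[0,0,0]],"turn":[0,0,0,0,0,0,0,0]}'; python3 -c "
from h import *
im=capture('side')[230:350,270:430];cv2.imwrite('pics/s4.png',cv2.resize(im[:,:,::-1],(800,600),interpolation=cv2.INTER_CUBIC))
p=get_state()['position'];print(p,(proj('side',p)-[270,230])*5)"
```

```text
clock: 5.2
position: [0.5664, 0.2901, 0.0748]
orientation: [-180.0, -0.0, 99.4]
force: [-0.1, 0.0, -0.4]
grip_width: 0.213
finger_force: 0.0
[0.5663988  0.29008292 0.07484759] [[267.22972392 260.0057527 ]]
```

View pics/s4.png

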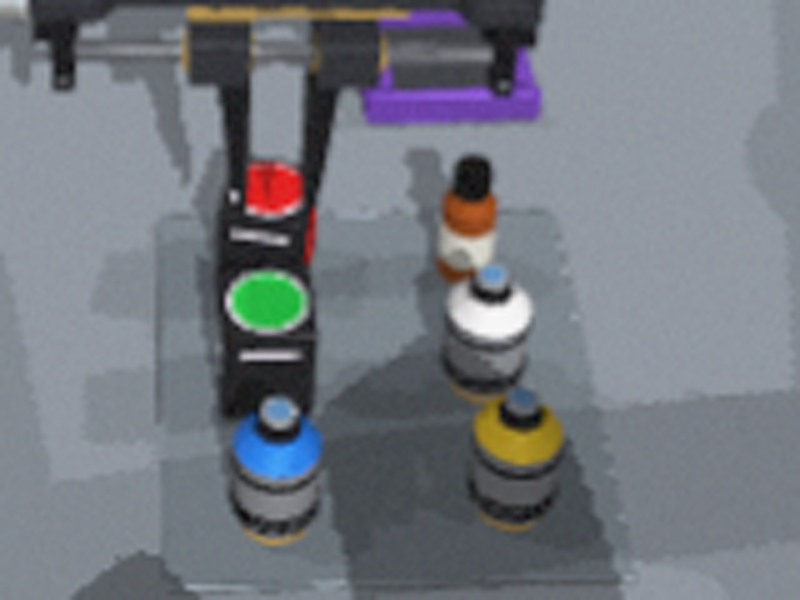

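```bash
python3 -c "
from h import *
print('start tcp',proj('side',[[.194,-.62,.175],[.194-.0535*-.298,-.62-.0535*.955,.175],[.194+.0535*-.298,-.62+.0535*.955,.175],[.194,-.62,.2],[.194,-.645,.175]]))
print('s2',(proj('side',[[.5668,.2881,.1608]])-[270,230])*5)
b=np.array([.5665,.29,.0755]);c=[0,0,0]
for d in ([0,0,0],[0,0,.01],[0,-.01,0],[.01,0,0]): print(d,((proj('side',b+d)-[270,230])*5).round())
a=cv2.imread('pics/side0.png')[30:100,430:530]
cv2.imwrite('pics/s5a.png',cv2.resize(a,(800,560),interpolation=cv2.INTER_CUBIC))
im=capture('top')[:,:,::-1]; a=im[150:300,120:320];cv2.imwrite('pics/t3.png',cv2.resize(a,(800,600),interpolation=cv2.INTER_CUBIC))
print('top', (proj('top',[b,b+[0,0,.078],b+[.09,0,.078],b-[.09,0,-.078]])-[120,150])*4)
"
```

```text
start tcp [[472.32335978  84.13563215]
 [465.81868806  78.53620286]
 [479.20946608  90.05666785]
 [473.99459026  76.8825093 ]
 [471.45292374  81.51984366]]
s2 [[273.83656415  92.42079487]]
[0, 0, 0] [[267. 259.]]
[0, 0, 0.01] [[268. 240.]]
[0, -0.01, 0] [[271. 241.]]
[0.01, 0, 0] [[242. 255.]]
top [[260.0604085  264.24378249]
 [222.896655   241.78118825]
 [217.2844195   83.95688149]
 [228.4506172  405.02946321]]
```

View pics/s5a.png

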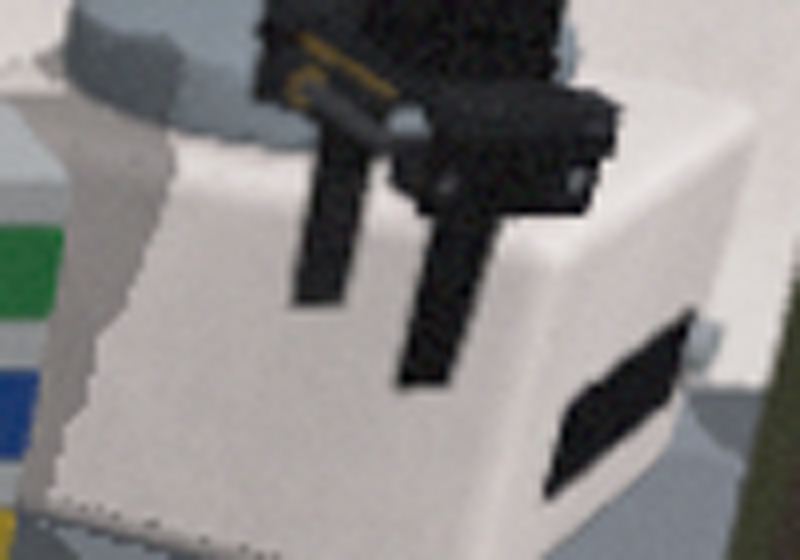

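View pics/t3.png

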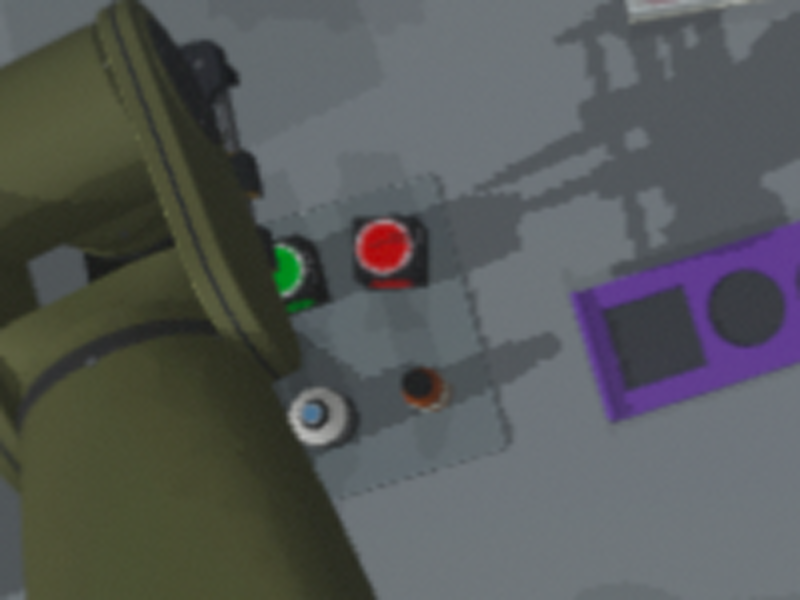

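Shut tips and the start-pose tips both appear about 20–40 mm higher than the reported z. This could be a z effect or a y effect. Descending with the fingers open is safe in either case, so I'll do that and look once at grasp height.

```bash
python3 -m handwheel '{"gripper":[1,1,1,1,1,1,1,1,1,1,1,1,1],"translation":[[0,0,0],[0,0,0],[0,0,0],[0,0,0],[0,0,0],[0,0,0.01],[0,0,0.02],[0,0,0.03],[0,0,0.04],[0,0,0.05],[0,0,0.06],[0,0,0.06],[0,0,0.06]],"turn":[0,0,0,0,0,0,0,0,0,0,0,0,0]}'; python3 -c "
from h import *
im=capture('side')[230:350,270:430];cv2.imwrite('pics/s6.png',cv2.resize(im[:,:,::-1],(800,600),interpolation=cv2.INTER_CUBIC))
p=get_state()['position'];print(p,(proj('side',p)-[270,230])*5)"
```

```text
clock: 6.92
position: [0.5666, 0.2902, 0.0151]
orientation: [180.0, -0.0, 99.3]
force: [0.1, -0.3, 1.3]
grip_width: 0.998
finger_force: 0.0
[0.56684818 0.29024989 0.01542297] [[261.73274137 363.7993008 ]]
```

View pics/s6.png

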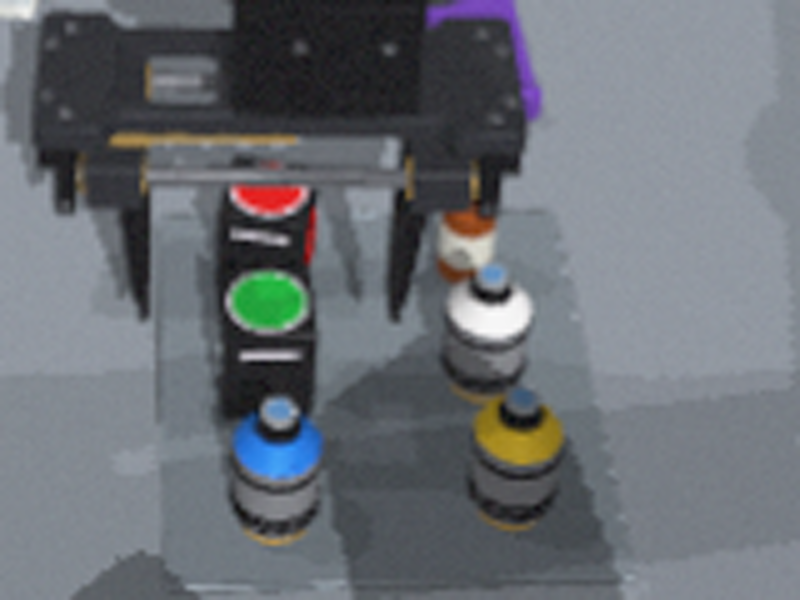

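The tips show at crop (142,320) and (398,320), above the predicted 364. Their shadow lies well off them, which suggests they are higher than reported. I'll probe down gently in small steps and watch the force.

```bash
python3 -m handwheel '{"gripper":[1,1,1,1],"translation":[[0,0,0.004],[0,0,0.008],[0,0,0.008],[0,0,0.008]],"turn":[0,0,0,0]}' | grep -E "pos|force"; python3 -m handwheel '{"gripper":[1,1,1],"translation":[[0,0,0.003],[0,0,0.004],[0,0,0.004]],"turn":[0,0,0]}'| grep -E "pos|force"
```

```text
position: [0.5663, 0.2901, 0.0068]
force: [0.6, -0.3, 0.7]
finger_force: 0.0
position: [0.5662, 0.29, 0.0027]
force: [-0.6, 0.4, -0.9]
finger_force: 0.0
```

```bash
for i in 1 2 3; do python3 -m handwheel '{"gripper":[1,1,1],"translation":[[0,0,0.002],[0,0,0.003],[0,0,0.003]],"turn":[0,0,0]}' | grep -E "pos|^force"; done
```

```text
position: [0.5663, 0.2901, -0.0003]
force: [-0.0, 0.2, 0.7]
position: [0.5663, 0.29, -0.0033]
force: [0.8, -0.1, 0.1]
position: [0.5663, 0.29, -0.0063]
force: [0.6, 0.6, -0.7]
```

```bash
python3 - <<'E'
from h import *
im=capture('side');cv2.imwrite('pics/s7.png',im[:,:,::-1])
a=cv2.cvtColor(im,cv2.COLOR_RGB2GRAY)
for u in (297,298,299,300): print(u,a[270:315,u].tolist())
for u in (345,347,349,351): print(u,a[270:315,u].tolist())
print(proj('side',get_state()['position']))
E
```

```text
297 [50, 51, 65, 67, 54, 57, 56, 56, 55, 46, 41, 35, 28, 37, 32, 31, 34, 29, 28, 36, 31, 35, 34, 34, 32, 32, 45, 58, 89, 116, 115, 128, 149, 138, 137, 136, 135, 138, 136, 137, 138, 137, 134, 138, 137]
298 [65, 74, 82, 86, 69, 73, 74, 65, 51, 46, 40, 37, 33, 34, 32, 35, 36, 37, 32, 32, 34, 32, 37, 35, 33, 37, 35, 36, 52, 61, 59, 99, 146, 135, 137, 137, 136, 136, 137, 137, 135, 136, 137, 136, 136]
299 [91, 99, 112, 109, 92, 92, 71, 64, 41, 42, 39, 39, 41, 41, 43, 41, 42, 46, 43, 40, 43, 39, 42, 39, 41, 41, 41, 45, 44, 52, 72, 110, 150, 145, 139, 137, 136, 139, 137, 136, 135, 137, 138, 135, 135]
300 [111, 109, 110, 118, 100, 111, 121, 119, 117, 118, 115, 118, 115, 118, 115, 118, 119, 118, 117, 120, 119, 118, 119, 115, 119, 120, 118, 119, 121, 127, 127, 138, 144, 149, 135, 136, 137, 138, 135, 135, 135, 134, 138, 136, 137]
345 [111, 103, 91, 114, 125, 102, 116, 136, 132, 133, 130, 124, 119, 122, 120, 121, 121, 121, 119, 123, 136, 132, 135, 132, 135, 134, 131, 120, 119, 123, 131, 131, 115, 95, 75, 76, 76, 75, 76, 78, 84, 85, 83, 85, 93]
347 [111, 102, 85, 119, 130, 95, 103, 114, 107, 103, 101, 94, 88, 88, 85, 84, 79, 69, 68, 65, 62, 60, 60, 49, 51, 64, 61, 64, 68, 77, 76, 78, 95, 82, 74, 76, 73, 76, 74, 79, 79, 81, 80, 83, 90]
349 [71, 63, 79, 118, 124, 88, 48, 26, 29, 26, 31, 31, 34, 37, 38, 39, 37, 42, 35, 36, 37, 41, 36, 32, 31, 33, 29, 34, 50, 72, 79, 62, 79, 83, 77, 77, 76, 74, 74, 77, 77, 73, 77, 79, 89]
351 [53, 66, 78, 90, 110, 108, 73, 67, 57, 44, 34, 33, 33, 31, 32, 32, 31, 29, 32, 36, 35, 32, 41, 50, 63, 92, 107, 112, 110, 95, 92, 83, 85, 80, 76, 77, 72, 76, 76, 74, 76, 76, 75, 78, 88]
[[322.30038482 309.9094616 ]]
```

No contact even at z = -0.006, and the image also puts the tips about 23 mm above the reported z. So the reported z reads roughly 23 mm low, and true tip height is now about 16 mm, which is right for the grasp. I'll grip here.

```bash
python3 -m handwheel '{"gripper":[-1,-1,-1,-1,-1,-1,-1,-1,-1],"translation":[[0,0,0],[0,0,0],[0,0,0],[0,0,0],[0,0,0],[0,0,0],[0,0,0],[0,0,0],[0,0,0]],"turn":[0,0,0,0,0,0,0,0,0]}' 25; python3 - <<'E'
from h import *
im=capture('side')[230:350,270:430];cv2.imwrite('pics/s8.png',cv2.resize(im[:,:,::-1],(800,600),interpolation=cv2.INTER_CUBIC))
E
```

```text
clock: 10.15
position: [0.5664, 0.2901, -0.0061]
orientation: [180.0, 0.0, 99.4]
force: [0.3, 0.1, -1.1]
grip_width: 0.401
finger_force: 24.5
```

View pics/s8.png

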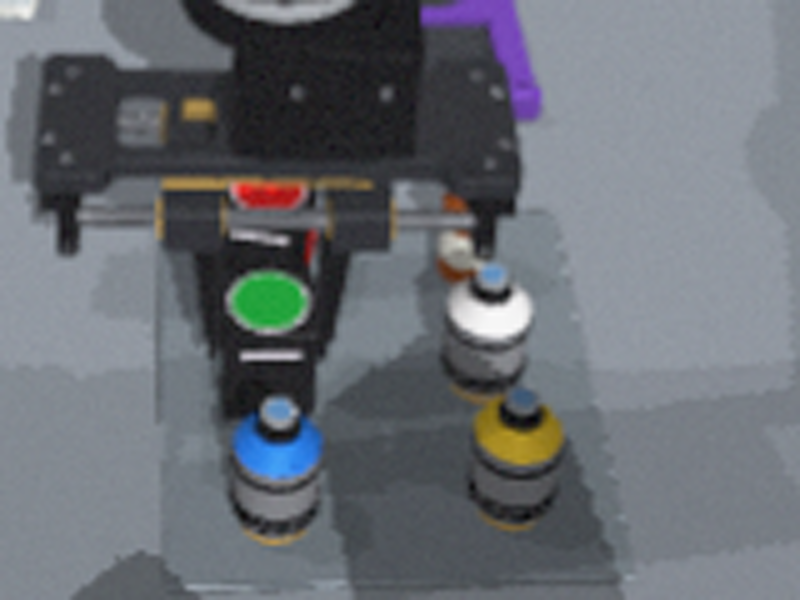

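Grip width 0.401 means 38 mm, so the cube is held squarely; the window at crop (268,301) did not shift. Grasp height doubles as placing height, because the mat top and recess floor are both at 4 mm. Lifting now.

```bash
python3 -m handwheel '{"gripper":[-1,-1,-1,-1,-1,-1,-1],"translation":[[0,0,-0.005],[0,0,-0.02],[0,0,-0.04],[0,0,-0.065],[0,0,-0.09],[0,0,-0.1],[0,0,-0.1]],"turn":[0,0,0,0,0,0,0]}'; cat >> h.py <<'E'
RNG={"green":lambda H,S,V:(S>120)&(abs(H-60)<15)&(V>70),"red":lambda H,S,V:(S>150)&((H<8)|(H>172))&(V>110),"yellow":lambda H,S,V:(S>120)&(abs(H-25)<8),"blue":lambda H,S,V:(S>130)&(abs(H-107)<12)}
def blob(c,col,n=3,amin=25,show=True):
    im=capture(c);hsv=cv2.cvtColor(im,cv2.COLOR_RGB2HSV).astype(int)
    m=RNG[col](*[hsv[:,:,i] for i in range(3)]).astype(np.uint8)
    k,L,st,ce=cv2.connectedComponentsWithStats(m)
    return [(ce[i].round(1).tolist(),st[i].tolist()) for i in range(1,k) if st[i,4]>=amin]
E
python3 - <<'E'
from h import *
print(blob("side","green"))
print(proj("side",[[.567,.289,.052],[.567,.289,.152]]))
go(.482,-.2285,.095,105.8)
E
```

```text
clock: 11.08
position: [0.5672, 0.2904, 0.0955]
orientation: [179.8, -0.0, 99.4]
force: [-0.5, -0.2, -0.3]
grip_width: 0.4
finger_force: 24.5
[([290.8, 115.7], [281, 107, 22, 18, 267]), ([324.6, 251.7], [318, 247, 14, 10, 112])]
[[322.88595867 289.71843833]
 [324.44739526 252.30700417]]
clock 11.12 pos [0.5663 0.2901 0.094 ] yaw 99.35 -> trans [-0.498  -0.1675 -0.001 ] turn -6.45
```

The cube rose to side (324.6,251.7), exactly as predicted. I'll carry it to the white tray.

```bash
python3 -m handwheel '{"gripper":[-1,-1,-1,-1,-1,-1,-1,-1,-1,-1,-1,-1,-1,-1,-1,-1,-1,-1],"translation":[[-0.015,-0.005,0],[-0.045,-0.015,0],[-0.08,-0.027,0],[-0.12,-0.04,0],[-0.16,-0.054,0],[-0.2,-0.067,0],[-0.24,-0.081,0],[-0.28,-0.094,0],[-0.32,-0.108,0],[-0.36,-0.121,0],[-0.4,-0.135,0],[-0.435,-0.147,0],[-0.465,-0.156,0],[-0.485,-0.163,0],[-0.498,-0.1675,0],[-0.498,-0.1675,0],[-0.498,-0.1675,0],[-0.498,-0.1675,0]],"turn":[0,-1,-2,-3,-4,-5,-6,-6.4,-6.4,-6.4,-6.4,-6.4,-6.4,-6.4,-6.4,-6.4,-6.4,-6.4]}'; python3 - <<'E'
from h import *
print("side",blob("side","green"),proj("side",[.4822,-.2288,.152]))
for b in blob("top","green"): print("top",b,ray("top",b[0],.152))
go(.482,-.2285,-.0055,105.8)
E
```

```text
clock: 13.38
position: [0.4821, -0.2278, 0.0938]
orientation: [-180.0, -0.0, 105.8]
force: [-0.7, -0.1, -0.9]
grip_width: 0.396
finger_force: 24.5
side [([422.4, 62.4], [409, 52, 29, 18, 288]), ([294.8, 115.3], [281, 107, 29, 18, 395]), ([380.9, 134.5], [376, 133, 11, 5, 37])] [[380.77796561 134.53925975]]
top ([531.5, 99.0], [514, 80, 35, 39, 1194]) [[ 0.75144715 -0.53426096]]
clock 13.47 pos [ 0.4822 -0.2279  0.0939] yaw 105.81 -> trans [-0.0005 -0.0003  0.0994] turn 0.01
```

The window sits at side (380.9,134.5), and the prediction over the recess is (380.8,134.5). I'll lower it.

```bash
python3 -m handwheel '{"gripper":[-1,-1,-1,-1,-1,-1,-1,-1,-1,-1],"translation":[[0,0,0.02],[0,0,0.045],[0,0,0.07],[0,0,0.085],[0,0,0.09],[0,0,0.094],[0,0,0.097],[0,0,0.098],[0,0,0.098],[0,0,0.098]],"turn":[0,0,0,0,0,0,0,0,0,0]}'; python3 - <<'E'
from h import *
print("side",blob("side","green")[-2:],proj("side",[.4822,-.2288,.052]))
E
```

```text
clock: 14.72
position: [0.4822, -0.2286, -0.0038]
orientation: [180.0, 0.0, 105.7]
force: [-0.3, -0.5, -0.8]
grip_width: 0.401
finger_force: 24.5
side [([294.8, 115.3], [281, 107, 29, 18, 393]), ([377.1, 164.5], [373, 163, 9, 5, 34])] [[377.24592167 165.42997667]]
```

```bash
python3 -m handwheel '{"gripper":[-1,-1,-1,0.2,0.2,0.2,0.6,1,1,1,1,1,1],"translation":[[0,0,0.001],[0,0,0.002],[0,0,0.002],[0,0,0.002],[0,0,0.002],[0,0,0.002],[0,0,0.002],[0,0,-0.02],[0,0,-0.06],[0,0,-0.1],[0,0,-0.11],[0,0,-0.11],[0,0,-0.11]],"turn":[0,0,0,0,0,0,0,0,0,0,0,0,0]}'; python3 - <<'E'
from h import *
print("side",blob("side","green")[-2:],proj("side",[.4822,-.2288,.052]))
go(.4622,.3285,.115,100)
E
```

```text
clock: 16.4
position: [0.4808, -0.2278, 0.1037]
orientation: [-179.9, -0.1, 105.7]
force: [-0.6, -0.9, -0.8]
grip_width: 0.999
finger_force: 0.0
side [([294.8, 115.4], [281, 107, 29, 18, 396]), ([377.7, 165.5], [374, 163, 9, 6, 35])] [[377.24592167 165.42997667]]
clock 16.45 pos [ 0.4807 -0.2278  0.1036] yaw 105.75 -> trans [ 0.5404  0.1331 -0.0114] turn 5.75
```

```bash
python3 -m handwheel '{"gripper":[1,1,1,1,1,1,1,1,1,1,1,1,1,1],"translation":[[0.03,0.007,-0.01],[0.08,0.02,-0.01],[0.13,0.032,-0.01],[0.18,0.044,-0.01],[0.23,0.057,-0.01],[0.28,0.069,-0.01],[0.33,0.081,-0.01],[0.38,0.094,-0.01],[0.43,0.106,-0.01],[0.48,0.118,-0.01],[0.52,0.128,-0.01],[0.54,0.133,-0.01],[0.54,0.133,-0.01],[0.54,0.133,-0.01]],"turn":[0.5,1,1.5,2,2.5,3,3.5,4,4.5,5,5,5,5,5]}'; python3 - <<'E'
from h import *
go(.4622,.3285,-.007,101)
b=blob("top","green");print("top",b,[ray("top",x[0],.052).round(4) for x in b])
print("side",blob("side","yellow"),proj("side",[.4622,.3285,.0505]))
print(proj("side",get_state()["position"]+[0,0,.0235]))
E
```

```text
clock: 18.2
position: [0.4633, 0.3261, 0.1152]
orientation: [-179.9, 0.1, 100.7]
force: [-1.3, -0.0, -0.3]
grip_width: 1.001
finger_force: 0.0
clock 18.2 pos [0.4633 0.3261 0.1152] yaw 100.7 -> trans [ 0.0025 -0.0006  0.1222] turn -0.3
top [([531.5, 99.0], [514, 80, 35, 39, 1192]), ([406.7, 232.4], [401, 227, 12, 12, 110])] [array([[ 0.7885, -0.5839]]), array([[ 0.4825, -0.2302]])]
side [([362.1, 233.6], [350, 233, 31, 3, 50]), ([373.0, 316.6], [365, 309, 17, 14, 143])] [[373.8414349  312.32132232]]
[[377.63945005 277.91314317]]
```

The green cube stands at (0.4825,-0.2302), within 2 mm of the recess centre. Next is the yellow objective.

```bash
python3 -m handwheel '{"gripper":[1,1,1,1,1,1,1,-1,-1,-1,-1,-1,-1,-1,-1],"translation":[[0.004,-0.001,0.04],[0.004,-0.001,0.08],[0.004,-0.001,0.105],[0.004,-0.001,0.115],[0.004,-0.001,0.122],[0.004,-0.001,0.122],[0.004,-0.001,0.122],[0.004,-0.001,0.122],[0.004,-0.001,0.122],[0.004,-0.001,0.122],[0.004,-0.001,0.122],[0.004,-0.001,0.122],[0.004,-0.001,0.122],[0.004,-0.001,0.122],[0.004,-0.001,0.122]],"turn":[0,0,0,0,0,0,0,0,0,0,0,0,0,0,0]}' 25; python3 - <<'E'
from h import *
print("side",blob("side","yellow",amin=40))
E
```

```text
clock: 20.18
position: [0.4621, 0.3312, -0.006]
orientation: [180.0, -0.0, 100.7]
force: [1.4, 0.4, 0.3]
grip_width: 0.351
finger_force: 25.0
side [([416.9, 97.0], [404, 84, 28, 20, 283]), ([374.3, 316.7], [366, 309, 18, 14, 144])]
```

```bash
python3 -m handwheel '{"gripper":[-1,-1,-1,-1,-1,-1,-1],"translation":[[0,0,-0.005],[0,0,-0.02],[0,0,-0.04],[0,0,-0.065],[0,0,-0.09],[0,0,-0.1],[0,0,-0.1]],"turn":[0,0,0,0,0,0,0]}'|grep -E "pos|grip"; python3 - <<'E'
from h import *
print("side",blob("side","yellow",amin=40),proj("side",[[.462,.3295,.0505],[.462,.3295,.1505]]))
go(.4984,-.286,.095,105.8)
E
```

```text
position: [0.4624, 0.3314, 0.0953]
grip_width: 0.349
side [([373.2, 245.3], [362, 245, 28, 2, 43]), ([379.5, 278.5], [371, 272, 19, 13, 153])] [[373.91862383 312.73465829]
 [379.05555368 274.8125298 ]]
clock 21.15 pos [0.4616 0.331  0.0939] yaw 100.75 -> trans [-0.613  -0.0789 -0.0011] turn -5.05
```

```bash
python3 -m handwheel '{"gripper":[-1,-1,-1,-1,-1,-1,-1,-1,-1,-1,-1,-1,-1,-1,-1,-1,-1,-1,-1,-1],"translation":[[-0.015,-0.002,0],[-0.045,-0.006,0],[-0.08,-0.01,0],[-0.12,-0.015,0],[-0.16,-0.021,0],[-0.2,-0.026,0],[-0.24,-0.031,0],[-0.28,-0.036,0],[-0.32,-0.041,0],[-0.36,-0.046,0],[-0.4,-0.051,0],[-0.44,-0.057,0],[-0.48,-0.062,0],[-0.52,-0.067,0],[-0.555,-0.071,0],[-0.585,-0.075,0],[-0.605,-0.078,0],[-0.613,-0.079,0],[-0.613,-0.079,0],[-0.613,-0.079,0]],"turn":[0,-0.5,-1,-1.5,-2,-2.5,-3,-3.5,-4,-4.5,-5,-5,-5,-5,-5,-5,-5,-5,-5,-5]}'|grep -E "clock|pos|grip"; python3 - <<'E'
from h import *
print("side",blob("side","yellow",amin=20),proj("side",[.4984,-.287,.1505]))
go(.4984,-.286,-.006,105.8)
E
```

```text
clock: 23.65
position: [0.4984, -0.285, 0.0937]
grip_width: 0.354
side [([421.9, 98.6], [411, 94, 21, 10, 178]), ([372.7, 100.4], [367, 100, 14, 2, 21]), ([376.2, 127.5], [371, 125, 12, 6, 52])] [[375.96954667 125.56371756]]
clock 23.7 pos [ 0.4984 -0.285   0.0938] yaw 105.81 -> trans [-0.001  -0.0003  0.0998] turn 0.01
```

```bash
python3 -m handwheel '{"gripper":[-1,-1,-1,-1,-1,-1,-1,-1,-1,-0.1,-0.1,0.2,0.6,1,1,1,1,1],"translation":[[-0.001,0,0.02],[-0.001,0,0.045],[-0.001,0,0.07],[-0.001,0,0.085],[-0.001,0,0.092],[-0.001,0,0.096],[-0.001,0,0.099],[-0.001,0,0.0995],[-0.001,0,0.0995],[-0.001,0,0.0995],[-0.001,0,0.0995],[-0.001,0,0.0995],[-0.001,0,0.0995],[-0.001,0,0.08],[-0.001,0,0.04],[-0.001,0,0.0],[-0.001,0,-0.015],[-0.001,0,-0.015]],"turn":[0,0,0,0,0,0,0,0,0,0,0,0,0,0,0,0,0,0]}'; python3 - <<'E'
from h import *
print("side",blob("side","yellow",amin=20),proj("side",[.4984,-.287,.0505]))
go(.4765,.268,.115,101)
E
```

```text
clock: 25.95
position: [0.4994, -0.2874, 0.1104]
orientation: [179.9, 0.1, 105.7]
force: [-0.6, -0.2, -0.9]
grip_width: 0.999
finger_force: 0.0
side [([367.7, 94.2], [359, 94, 20, 2, 23]), ([421.0, 98.6], [411, 94, 21, 10, 195]), ([372.5, 157.6], [368, 155, 10, 6, 46])] [[372.76112491 155.71876501]]
clock 26.0 pos [ 0.4985 -0.2867  0.1086] yaw 105.75 -> trans [ 0.5399  0.1294 -0.0064] turn 4.75
```

Placed as predicted. Next is the white objective.

```bash
python3 -m handwheel '{"gripper":[1,1,1,1,1,1,1,1,1,1,1,1,1,1],"translation":[[0.03,0.007,-0.006],[0.08,0.019,-0.006],[0.13,0.031,-0.006],[0.18,0.043,-0.006],[0.23,0.055,-0.006],[0.28,0.067,-0.006],[0.33,0.079,-0.006],[0.38,0.091,-0.006],[0.43,0.103,-0.006],[0.48,0.115,-0.006],[0.52,0.125,-0.006],[0.54,0.129,-0.006],[0.54,0.129,-0.006],[0.54,0.129,-0.006]],"turn":[0.5,1,1.5,2,2.5,3,3.5,4,4.5,5,5,5,5,5]}'|grep -E "clock|pos"; python3 - <<'E'
from h import *
go(.4765,.268,-.0065,101)
b=blob("top","yellow",amin=40);print("top",b,[ray("top",x[0],.0505).round(4) for x in b])
print([ (d["conf"],np.round(np.array(d["rect"])*[640,400,640,400]).tolist()) for d in spot_in("side","white_objective_mid")[:2]])
E
```

```text
clock: 27.75
position: [0.4761, 0.2666, 0.1141]
clock 27.75 pos [0.4761 0.2666 0.1141] yaw 100.7 -> trans [0.0013 0.0007 0.1206] turn -0.3
top [([428.1, 224.3], [422, 217, 14, 14, 109])] [array([[ 0.4974, -0.284 ]])]
[(0.96, [357.0, 278.0, 374.0, 312.0])]
```

```bash
python3 -m handwheel '{"gripper":[1,1,1,1,1,1,1,-1,-1,-1,-1,-1,-1,-1,-1],"translation":[[0.001,0.001,0.04],[0.001,0.001,0.08],[0.001,0.001,0.105],[0.001,0.001,0.115],[0.001,0.001,0.1205],[0.001,0.001,0.1205],[0.001,0.001,0.1205],[0.001,0.001,0.1205],[0.001,0.001,0.1205],[0.001,0.001,0.1205],[0.001,0.001,0.1205],[0.001,0.001,0.1205],[0.001,0.001,0.1205],[0.001,0.001,0.1205],[0.001,0.001,0.1205]],"turn":[0,0,0,0,0,0,0,0,0,0,0,0,0,0,0]}' 25|grep -E "clock|pos|grip|fing"; python3 -m handwheel '{"gripper":[-1,-1,-1,-1,-1,-1,-1],"translation":[[0,0,-0.005],[0,0,-0.02],[0,0,-0.04],[0,0,-0.065],[0,0,-0.09],[0,0,-0.1],[0,0,-0.1]],"turn":[0,0,0,0,0,0,0]}'|grep -E "pos|grip"; python3 - <<'E'
from h import *
print([ (d["conf"],np.round(np.array(d["rect"])*[640,400,640,400]).tolist()) for d in spot_in("side","white_objective_mid")[:2] if capture("side") is not None])
print([ (d["conf"],np.round(np.array(d["rect"])*[640,400,640,400]).tolist()) for d in spot_in("side","white_objective_mid")[:2]])
print(proj("side",[[.4765,.2675,.034],[.4765,.2675,.134]]))
go(.525,.0085,.095,102.8)
E
```

```text
clock: 29.72
position: [0.4774, 0.2691, -0.0055]
grip_width: 0.351
finger_force: 25.0
position: [0.4778, 0.2693, 0.0958]
grip_width: 0.35
[(0.96, [357.0, 278.0, 374.0, 312.0])]
[(0.69, [358.0, 241.0, 380.0, 275.0]), (0.2, [357.0, 266.0, 369.0, 288.0])]
[[367.68577127 294.12168543]
 [372.07602896 257.70251336]]
clock 30.75 pos [0.4762 0.2686 0.0931] yaw 100.74 -> trans [-0.2647 -0.0006 -0.0019] turn -2.06
```

```bash
python3 -m handwheel '{"gripper":[-1,-1,-1,-1,-1,-1,-1,-1,-1,-1,-1,-1],"translation":[[-0.015,0,0],[-0.045,0,0],[-0.08,0,0],[-0.115,0,0],[-0.15,0,0],[-0.185,0,0],[-0.215,0,0],[-0.24,0,0],[-0.257,0,0],[-0.264,0,0],[-0.264,0,0],[-0.264,0,0]],"turn":[0,-0.5,-1,-1.5,-2,-2,-2,-2,-2,-2,-2,-2]}'|grep -E "clock|pos|grip"; python3 - <<'E'
from h import *
capture("side")
print([ (d["conf"],np.round(np.array(d["rect"])*[640,400,640,400]).tolist()) for d in spot_in("side","white_objective_mid")[:2]])
print(proj("side",[[.525,.0083,.134]]))
go(.525,.009,-.0055,102.8)
E
```

```text
clock: 32.25
position: [0.5262, 0.0103, 0.0943]
grip_width: 0.348
[(0.85, [350.0, 172.0, 365.0, 201.0])]
[[358.01514983 183.61120721]]
clock 32.35 pos [0.5262 0.0103 0.0943] yaw 102.81 -> trans [-0.001  -0.0015  0.0998] turn 0.01
```

```bash
python3 -m handwheel '{"gripper":[-1,-1,-1,-1,-1,-1,-1,-1,-1,-0.1,-0.1,0.2,0.6,1,1,1,1,1],"translation":[[-0.001,-0.001,0.02],[-0.001,-0.001,0.045],[-0.001,-0.001,0.07],[-0.001,-0.001,0.085],[-0.001,-0.001,0.092],[-0.001,-0.001,0.096],[-0.001,-0.001,0.0985],[-0.001,-0.001,0.0995],[-0.001,-0.001,0.0995],[-0.001,-0.001,0.0995],[-0.001,-0.001,0.0995],[-0.001,-0.001,0.0995],[-0.001,-0.001,0.0995],[-0.001,-0.001,0.08],[-0.001,-0.001,0.04],[-0.001,-0.001,0.0],[-0.001,-0.001,-0.015],[-0.001,-0.001,-0.015]],"turn":[0,0,0,0,0,0,0,0,0,0,0,0,0,0,0,0,0,0]}'|grep -E "clock|pos|^force|grip"; python3 - <<'E'
from h import *
capture("side")
print([ (d["conf"],np.round(np.array(d["rect"])*[640,400,640,400]).tolist()) for d in spot_in("side","white_objective_mid")[:2]])
print(proj("side",[[.525,.0083,.034]]), blob("side","red",amin=40))
go(.576,.2235,.115,88)
E
```

```text
clock: 34.6
position: [0.5265, 0.0084, 0.1108]
force: [-0.9, -0.9, -1.0]
grip_width: 0.996
[(0.57, [347.0, 207.0, 359.0, 228.0])]
[[355.10588874 216.77108102]] [([630.5, 74.1], [619, 66, 21, 19, 299]), ([323.4, 267.1], [318, 263, 12, 9, 89])]
clock 34.75 pos [0.5242 0.0086 0.1073] yaw 102.75 -> trans [ 0.1982  0.098  -0.0077] turn 14.75
```

```bash
python3 - <<'E'
import cv2,numpy as np
im=cv2.imread("pics/top0.png");hsv=cv2.cvtColor(im,cv2.COLOR_BGR2HSV)
for n,(l,t,r,b) in {"red":(205,200,230,224),"green":(178,205,205,231)}.items():
    h=hsv[t:b,l:r].astype(int);m=((h[:,:,2]<60)|(h[:,:,1]>130)).astype(np.uint8)
    k,L,st,_=cv2.connectedComponentsWithStats(m);i=1+np.argmax(st[1:,4]);ys,xs=np.where(L==i)
    print(n,st[i],cv2.minAreaRect(np.c_[xs,ys].astype(np.float32)))
    print("\n".join("".join("#" if v else "." for v in row) for row in (L==i)))
E
```

```text
red [  3   4  20  19 140] ((12.261764526367188, 12.902941703796387), (17.48680305480957, 19.40421485900879), 85.60128784179688)
.........................
.........................
.........................
.........................
..............######.....
...............######....
.................#####...
.................#####...
..................####...
..................####...
...................###...
...................###...
..................####...
..................#####..
..................####...
...#..............#####..
...##............######..
...###.........########..
...#####......#########..
...###################...
....##################...
......#.#########.####...
........#................
.........................
green [  4   4  21  21 149] ((12.912846565246582, 13.876148223876953), (18.294483184814453, 19.44387435913086), 73.3007583618164)
...........................
...........................
...........................
...........................
..............####.........
.............#######.......
...............######......
.................#####.....
..................####.....
..................####.....
....................##.....
...................####....
...................####....
...................####....
..................######...
..................######...
..................######...
....#............#######...
....##..........#########..
.....##.......###########..
.....###################...
.....#################.....
......###########..........
.......######..............
..........##...............
...........................
```

```bash
python3 -m handwheel '{"gripper":[1,1,1,1,1,1,1,1],"translation":[[0.04,0.02,-0.008],[0.08,0.04,-0.008],[0.12,0.06,-0.008],[0.16,0.08,-0.008],[0.19,0.094,-0.008],[0.198,0.098,-0.008],[0.198,0.098,-0.008],[0.198,0.098,-0.008]],"turn":[3,6,9,12,14,14.5,14.5,14.5]}'|grep -E "clock|pos|ori"
```

```text
clock: 35.75
position: [0.577, 0.2221, 0.1167]
orientation: [-179.9, 0.0, 88.2]
```

```bash
python3 -m handwheel '{"gripper":[1,1,1,1,1,1,1,-1,-1,-1,-1,-1,-1,-1,-1],"translation":[[0.001,-0.001,0.04],[0.001,-0.001,0.08],[0.001,-0.001,0.105],[0.001,-0.001,0.115],[0.001,-0.001,0.1205],[0.001,-0.001,0.1215],[0.001,-0.001,0.1215],[0.001,-0.001,0.1215],[0.001,-0.001,0.1215],[0.001,-0.001,0.1215],[0.001,-0.001,0.1215],[0.001,-0.001,0.1215],[0.001,-0.001,0.1215],[0.001,-0.001,0.1215],[0.001,-0.001,0.1215]],"turn":[0,0,0,0,0,0,0,0,0,0,0,0,0,0,0]}' 25|grep -E "clock|pos|grip|fing"; python3 -m handwheel '{"gripper":[-1,-1,-1,-1,-1,-1,-1],"translation":[[0,0,-0.005],[0,0,-0.02],[0,0,-0.04],[0,0,-0.065],[0,0,-0.09],[0,0,-0.1],[0,0,-0.1]],"turn":[0,0,0,0,0,0,0]}'|grep -E "pos|grip"; python3 - <<'E'
from h import *
print(blob("side","red",amin=20),proj("side",[[.576,.2235,.052],[.576,.2235,.152]]))
go(.5117,.068,.095,102.8)
E
```

```text
clock: 37.62
position: [0.5764, 0.2242, -0.0042]
grip_width: 0.398
finger_force: 25.0
position: [0.5773, 0.2245, 0.0975]
grip_width: 0.399
[([629.5, 74.2], [617, 66, 23, 19, 330]), ([324.5, 229.8], [318, 226, 14, 8, 88])] [[323.15672276 266.99733514]
 [324.64367739 230.43910381]]
clock 38.55 pos [0.5764 0.2242 0.096 ] yaw 88.25 -> trans [-0.1581 -0.0599  0.001 ] turn -14.55
```

```bash
python3 -m handwheel '{"gripper":[-1,-1,-1,-1,-1,-1,-1,-1,-1,-1],"translation":[[-0.012,-0.005,0],[-0.037,-0.014,0],[-0.065,-0.025,0],[-0.095,-0.036,0],[-0.12,-0.045,0],[-0.142,-0.054,0],[-0.155,-0.059,0],[-0.158,-0.06,0],[-0.158,-0.06,0],[-0.158,-0.06,0]],"turn":[-1,-3,-5,-7,-9,-11,-13,-14.5,-14.5,-14.5]}'|grep -E "clock|pos|ori|grip"; python3 - <<'E'
from h import *
print(blob("side","red",amin=20),proj("side",[[.5117,.0674,.152]]))
go(.5117,.068,-.0042,102.8)
E
```

```text
clock: 39.8
position: [0.5117, 0.0685, 0.0957]
orientation: [-180.0, -0.0, 102.8]
grip_width: 0.393
[([630.2, 74.1], [619, 66, 21, 19, 308]), ([362.6, 191.5], [357, 189, 12, 6, 63])] [[362.29526797 191.40685474]]
clock 39.85 pos [0.5117 0.0686 0.0957] yaw 102.78 -> trans [-0.0005 -0.0001  0.0999] turn -0.02
```

```bash
python3 -m handwheel '{"gripper":[-1,-1,-1,-1,-1,-1,-1,-1,-1,0,0,0.2,0.6,1,1,1,1,1],"translation":[[0,0,0.02],[0,0,0.045],[0,0,0.07],[0,0,0.085],[0,0,0.092],[0,0,0.096],[0,0,0.0985],[0,0,0.0997],[0,0,0.0997],[0,0,0.0997],[0,0,0.0997],[0,0,0.0997],[0,0,0.0997],[0,0,0.08],[0,0,0.04],[0,0,0.0],[0,0,-0.015],[0,0,-0.015]],"turn":[0,0,0,0,0,0,0,0,0,0,0,0,0,0,0,0,0,0]}'|grep -E "clock|pos|^force|grip"; python3 - <<'E'
from h import *
print(blob("side","red",amin=20),proj("side",[[.5117,.0674,.052]]))
go(.490,.203,.115,101)
E
```

```text
clock: 42.1
position: [0.5123, 0.0682, 0.1115]
force: [-0.6, -0.8, -1.5]
grip_width: 0.999
[([630.4, 74.1], [619, 66, 21, 19, 301]), ([359.2, 226.0], [354, 223, 11, 7, 61])] [[359.00764824 225.97742572]]
clock 42.15 pos [0.5112 0.0681 0.1099] yaw 102.75 -> trans [ 0.1362  0.0091 -0.0051] turn 1.75
```

```bash
python3 -m handwheel '{"gripper":[1,1,1,1,1,1],"translation":[[0.04,0.003,-0.004],[0.09,0.006,-0.004],[0.13,0.009,-0.004],[0.136,0.009,-0.004],[0.136,0.009,-0.004],[0.136,0.009,-0.004]],"turn":[0,0,1,1.7,1.7,1.7]}'|grep -E "clock|pos|ori"; python3 - <<'E'
from h import *
capture("side")
print([ (round(d["conf"],2),np.round(np.array(d["rect"])*[640,400,640,400]).tolist()) for d in spot_in("side","oil_bottle_mid")[:2]],proj("side",[.49,.203,.034]))
for c,z in(("red",.052),("green",.052),("yellow",.0505)):
    print(c,[ray("top",x[0],z).round(4).tolist() for x in blob("top",c,amin=40)])
go(.490,.2035,-.006,101)
E
```

```text
clock: 42.9
position: [0.4903, 0.2017, 0.114]
orientation: [-179.9, 0.0, 101.0]
[(0.77, [355.0, 265.0, 369.0, 288.0])] [[363.36977149 271.59353671]]
red [[[0.512, 0.0666]]]
green [[[0.7885, -0.5839]], [[0.4823, -0.2299]]]
yellow [[[0.4974, -0.284]]]
clock 43.15 pos [0.4907 0.2021 0.1149] yaw 100.99 -> trans [ 0.0015 -0.0004  0.1209] turn -0.01
```

```bash
python3 -m handwheel '{"gripper":[1,1,1,1,1,1,1,-1,-1,-1,-1,-1,-1,-1,-1,-1],"translation":[[0.002,0,0.04],[0.002,0,0.08],[0.002,0,0.105],[0.002,0,0.115],[0.002,0,0.121],[0.002,0,0.121],[0.002,0,0.121],[0.002,0,0.121],[0.002,0,0.121],[0.002,0,0.121],[0.002,0,0.121],[0.002,0,0.121],[0.002,0,0.121],[0.002,0,0.121],[0.002,0,0.121],[0.002,0,0.121]],"turn":[0,0,0,0,0,0,0,0,0,0,0,0,0,0,0,0]}' 15|grep -E "clock|pos|grip|fing"; python3 -m handwheel '{"gripper":[-1,-1,-1,-1,-1,-1,-1],"translation":[[0,0,-0.005],[0,0,-0.02],[0,0,-0.04],[0,0,-0.065],[0,0,-0.09],[0,0,-0.1],[0,0,-0.1]],"turn":[0,0,0,0,0,0,0]}'|grep -E "pos|grip"; python3 - <<'E'
from h import *
capture("side")
print([ (round(d["conf"],2),np.round(np.array(d["rect"])*[640,400,640,400]).tolist()) for d in spot_in("side","oil_bottle_mid")[:2]],proj("side",[[.49,.2045,.034],[.49,.2045,.134]]))
go(.5371,-.0445,.095,102.8)
E
```

```text
clock: 45.15
position: [0.4901, 0.2048, -0.0061]
grip_width: 0.246
finger_force: 15.0
position: [0.4907, 0.205, 0.095]
grip_width: 0.245
[(0.87, [359.0, 224.0, 374.0, 253.0])] [[363.32013023 272.07076072]
 [367.20978955 236.41774263]]
clock 46.12 pos [0.4894 0.2046 0.093 ] yaw 101.05 -> trans [-0.2536 -0.0009 -0.002 ] turn -1.75
```

```bash
python3 -m handwheel '{"gripper":[-1,-1,-1,-1,-1,-1,-1,-1,-1,-1,-1,-1],"translation":[[-0.015,0,0],[-0.045,0,0],[-0.08,0,0],[-0.115,0,0],[-0.15,0,0],[-0.185,0,0],[-0.21,0,0],[-0.235,-0.001,0],[-0.249,-0.001,0],[-0.253,-0.001,0],[-0.253,-0.001,0],[-0.253,-0.001,0]],"turn":[0,-0.5,-1,-1.5,-1.7,-1.7,-1.7,-1.7,-1.7,-1.7,-1.7,-1.7]}'|grep -E "clock|pos|grip"; python3 - <<'E'
from h import *
capture("side")
print([ (d["conf"],np.round(np.array(d["rect"])*[640,400,640,400]).tolist()) for d in spot_in("side","oil_bottle_mid")[:2]])
print(proj("side",[[.5371,-.0441,.134]]))
go(.5371,-.0441,-.006,102.8)
E
```

```text
clock: 47.62
position: [0.5374, -0.0431, 0.0938]
grip_width: 0.245
[(0.66, [349.0, 162.0, 361.0, 186.0])]
[[354.91530096 171.96172492]]
clock 47.73 pos [ 0.5375 -0.0431  0.0938] yaw 102.8 -> trans [-0.0009 -0.0006  0.0998] turn 0.0
```

```bash
python3 -m handwheel '{"gripper":[-1,-1,-1,-1,-1,-1,-1,-1,-1,-0.3,-0.2,0.2,0.6,1,1,1,1,1],"translation":[[-0.001,-0.001,0.02],[-0.001,-0.001,0.045],[-0.001,-0.001,0.07],[-0.001,-0.001,0.085],[-0.001,-0.001,0.092],[-0.001,-0.001,0.096],[-0.001,-0.001,0.0985],[-0.001,-0.001,0.0997],[-0.001,-0.001,0.0997],[-0.001,-0.001,0.0997],[-0.001,-0.001,0.0997],[-0.001,-0.001,0.0997],[-0.001,-0.001,0.0997],[-0.001,-0.001,0.08],[-0.001,-0.001,0.04],[-0.001,-0.001,0.0],[-0.001,-0.001,-0.03],[-0.001,-0.001,-0.05]],"turn":[0,0,0,0,0,0,0,0,0,0,0,0,0,0,0,0,0,0]}'|grep -E "clock|pos|^force|grip"
python3 -m handwheel '{"gripper":[1,1,1,1,1,1,1,1,1,1],"translation":[[0.03,0,0],[0.08,-0.01,0],[0.13,-0.02,0],[0.18,-0.03,0],[0.23,-0.04,0],[0.28,-0.05,0],[0.33,-0.06,0],[0.36,-0.06,0],[0.36,-0.06,0],[0.36,-0.06,0]],"turn":[0,0,0,0,0,0,0,0,0,0]}'|grep -E "clock|pos"
python3 - <<'E'
from h import *
a=capture("top")[190:265,255:475,::-1];b=capture("side")[140:260,320:400,::-1]
cv2.imwrite("pics/f.png",np.vstack([cv2.resize(a,(800,273),interpolation=cv2.INTER_CUBIC),np.hstack([cv2.resize(b,(218,327),interpolation=cv2.INTER_CUBIC),np.zeros((327,582,3),np.uint8)])]))
b=capture("side")[140:260,290:450,::-1];I=cv2.imread("pics/f.png");I[273:600,:436]=cv2.resize(b,(436,327),interpolation=cv2.INTER_CUBIC);cv2.imwrite("pics/f.png",I)
for c,z in(("red",.052),("green",.052),("yellow",.0505),("blue",.0505)):
    print(c,[ray("top",x[0],z).round(4).tolist() for x in blob("top",c,amin=40)])
E
```

```text
clock: 49.98
position: [0.5379, -0.0451, 0.1472]
force: [-0.4, -0.0, 0.3]
grip_width: 0.995
clock: 51.22
position: [0.3989, 0.2923, 0.1438]
red [[[0.5125, 0.0665]]]
green [[[0.7885, -0.5839]], [[0.4825, -0.2302]]]
yellow [[[0.4974, -0.284]]]
blue [[[0.7895, 0.2575]], [[0.6854, 0.5565]], [[0.6758, 0.5884]], [[0.6169, 0.5832]], [[0.5514, 0.3501]]]
```

View pics/f.png

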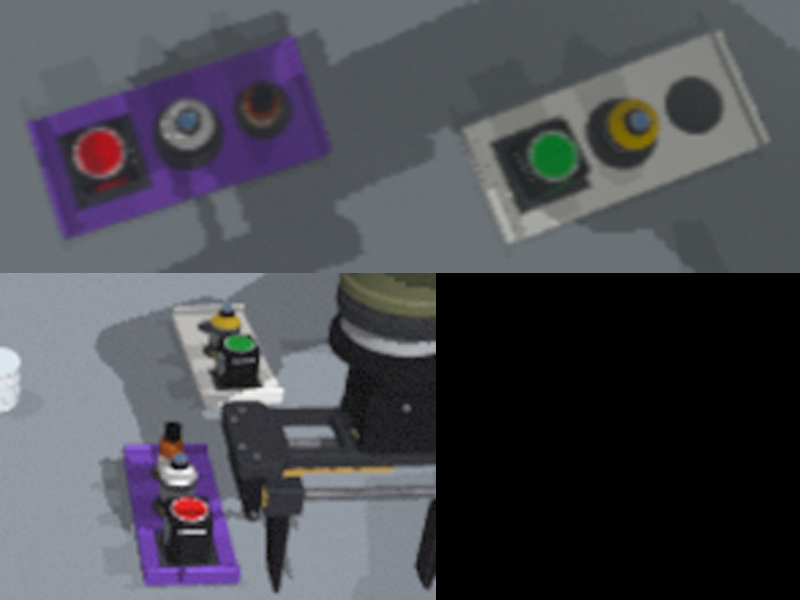

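The final picture shows all five parts upright in their recesses: red cube (100,153), white objective (188,125) and bottle (262,103) in purple; green cube (553,157) and yellow objective (633,125) in white. The blue objective is unmoved, so I'm handing in.

```bash
python3 -c "
from rig import *
print(job_done())"
```

```text
the job is handed in; nothing more can be done
None
```

The job is handed in at about 51 s: all five parts looked upright and seated in their own recesses in the last pictures, and the blue objective measured unmoved; I did not re-measure the well plate or dish stack, but the arm stayed clear of both.

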